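Build a test-sieve stack on the shaker

TASK

Build the sieve stack on the shaker's receiver pan for the next grading test, from the bottom up and one part at a time: first the sieve with the finest mesh, then the medium one, then the coarse one, and last the cover with the knob. Seat each part fully home in the rim beneath it and upright, setting it down rather than dropping it, and leave the sample jar, the puck and the stone where they are.

Things in the scene. Friction and masses are not known exactly. Their poses are not given: they have to be found in the camera images.
- pan_rim (a point): Centre of the mouth of the receiver pan at rim height, 82 mm above the bench; z up. The steel pan (61 mm outer diameter, 55 bore, 26 high) is clamped on the 86 mm plate of a round grey sieve shaker, 136 across, fixed on the bench, control panel on its local -x side. Nothing of the shaker is higher than the rim.
- fine_sieve_center (a point): Steel test sieve, 36 mm high, 61 outer dia., open side up. Lowest 10: tapered skirt (45 to 53 across) that enters the 55 bore of the rim below; above it a shoulder that rests on that rim, and the straight wall. Mesh 12 above the foot: finest, a close grey gauze; lowest frame. Point: on its axis, 18 above its foot, z along the axis. Grip across the wall, fingertips above the shoulder. Seated, it is 8 above pan_rim.
- medium_sieve_center (a point): Steel test sieve, 44 mm high, 61 outer dia., open side up. Lowest 10: tapered skirt (45 to 53 across) that enters the 55 bore of the rim below; above it a shoulder that rests on that rim, and the straight wall. Mesh 12 above the foot: medium, 6 wires each way. Point: on its axis, 22 above its foot, z along the axis. Grip across the wall, fingertips above the shoulder. Seated, it is 30 above the fine sieve's point.
- coarse_sieve_center (a point): Steel test sieve, 54 mm high, 61 outer dia., open side up. Lowest 10: tapered skirt (45 to 53 across) that enters the 55 bore of the rim below; above it a shoulder that rests on that rim, and the straight wall. Mesh 12 above the foot: coarse, 2 wires each way; tallest frame. Point: on its axis, 27 above its foot, z along the axis. Grip across the wall, fingertips above the shoulder. Seated, it is 39 above the medium one's point.
- cover_center (a point): Steel cover lying on its skirt, 41 mm high: the same 10 mm tapered skirt as the sieves, a flange 61 across that rises to 16 above the foot, and a black knob, 19 in diameter, from 16 to 41 above the foot. Point: on its axis, 20.5 above its foot, z along the axis. Grip the upper part of the knob, fingertips above the flange. Seated, it is 37.5 above the coarse sieve's point.
- sample_jar: Bystander: open clear jar of pale coarse sand in its lid, 112 mm across and 73 mm high; origin at the centre of its underside.
- puck: Bystander: cast grey-brown sample puck, 43 mm across and 34 mm high; origin at the centre of its underside.
- stone: Bystander: brown pebble, 52 x 53 x 26 mm; origin at the centre of its underside.
Things that resemble listed ones, but are neither listed nor needed, are in the scene too. What is shaped like the part that bears coarse_sieve_center but blue is not meant.

How it is judged:
By the outcome, as a careful person would: the job done as asked, in the order asked, and still so for the second after the job is handed in, with the robot touching nothing.
It also fails if it takes over 112 s, if anything falls off the work surface, if the arm or the gripper's body presses on something with over 40 N, if the wrist force passes 120 N, or if a joint passes its speed limit or range.

ROBOT

A 6-joint arm with a two-finger parallel gripper is mounted at the origin on a cart in front of the work surface, level with it; the furniture and walls round the work are solid. World frame = base frame: x ahead of the robot, y to its left, z up, the work surface at z = 0. Lengths are in m, angles in degrees, forces in N, time in s.
With the tool pointing down it reaches from about 0.375 to 0.75 m from the base axis. Payload 9 kg.
Tool frame: the origin (TCP) lies where the fingers leave the gripper's body, on its centre line; the fingertips stand 73 mm ahead of it and the grasp point (between the pads) lies 54 mm ahead of it (robot.tip_reach is the distance from the TCP to the fingertips, in m); z points along the fingers, y is the direction in which the jaws open and shut (so a half turn about z gives the same grasp; the last joint's range is limited). The gripper opens to 85 mm and grips with 20 to 120 N. Pads are 22 mm wide; open, the fingers measure 114 mm over their backs; the gripper's body (76 mm by 85 mm) begins 54 mm behind the grasp point. The pads swing forward as they close: fully open they stand 13 mm farther back than shut.
Start: joints at [55.48, 5.964, 5.575, 89.605, 0, 77.527], TCP at [0.225, 0.556, 0.304] pointing down, gripper open.
Joint ranges: [-171.21, 171.21], [-48.23, 106.86], [-62.78, 66.21], [-105.2, 120.99], [-86.42, 89.51], [-180, 180]. Speed limits (degrees/s): [127.2, 127.2, 147.25, 180, 180, 180].

INTERFACE

Orientations are given as [roll, pitch, yaw] about the fixed x, y, z axes, in that order (R = Rz(yaw) Ry(pitch) Rx(roll)).
In Python, from plant import robot gives the robot as it stands. Calls block until the motion is done:
- robot.move_pose(position, orientation): joint-space move of the TCP to a pose.
- robot.line_to(position, vel=0.15, rotation=None, guard=None): straight line of the TCP; rotation=None keeps the orientation; vel is the mean speed in m/s. With guard (N) it stops when the force on the tool has changed by that much, and returns True; else False.
- robot.goto_joints(angles): joint-space move.
- robot.set_gripper(opening): finger opening in m; the grip force is fixed at half the most; returns when the fingers have stopped.
- robot.pause(seconds).
- robot.ik(position, orientation): joint angles nearest the present ones, or None.
- robot.observe(): the state.
- robot.grab_frame(name): name is "scene" or "top" or "wrist"; returns the picture (480x640x3 uint8, blue, green, red); there is no depth.
- robot.get_calibration(name): a dict with "vertical_fov" (degrees; the focal length in pixels is half the picture's height over the tangent of half this angle, whatever the lens; pixels are square), "cx", "cy" (the principal point, pixels), "rvec" (rotation vector, rad) and "tvec" (3), from world to camera coordinates, as OpenCV has them. Camera axes: x right, y down, z forward; pixel columns grow to the right and rows downward; lengths in m; the calibration is good to about 2 mm. A picture is of the moment at which its call begins: read the wrist's pose just before it. get_calibration takes no time and is no camera call; for the wrist camera it gives the pose at the moment of the call.
A pose or a line that the arm cannot do raises robot.IKError and nothing moves.
- robot.job_done(): hands the job in, once; it reports no verdict.
The state is a dict: "time": time; "q": joint angles; "qvel": joint speeds; "joint_torque": joint torques, N m; "tool_pos": TCP position; "tcp_rot": TCP orientation; "ft_force": force on the tool from outside, world axes, zero at the start; "torque": the same for the moment, N m; "gripper_width": finger opening in m.
Only numpy, scipy, OpenCV 4.12 (cv2) and the standard library are available. Lean on these libraries where they do the work, as an engineer would, in place of code of your own. Each camera call takes 0.05 s, during which the arm holds its last target.

## Working session

There is one attempt and no reset: what is moved stays moved. The work goes in short steps, each a Python script; the robot and the scene stay as the last script left them, time stands still between calls to the robot, and variables do not carry over. Pictures are saved under pics/ and viewed, and the job is handed in when it is done.

```bash
ls; mkdir -p pics
python3 - <<'E'
from plant import robot
import cv2
for n in("scene","top","wrist"):
    im=robot.grab_frame(n); cv2.imwrite(f"pics/{n}0.png",im)
    c=robot.get_calibration(n); print(n,c)
o=robot.observe(); print(o['time'],o['tool_pos'],o['tcp_rot'],o['gripper_width'],robot.tip_reach)
E
```

```text
pics
scene {'vertical_fov': 46.48013626645253, 'cx': 312.53043579797185, 'cy': 234.5439551498188, 'rvec': array([ 1.38517692, -2.17709339,  0.92332326]), 'tvec': array([0.09477673, 0.4086495 , 1.47092226])}
top {'vertical_fov': 52.846984250230726, 'cx': 316.7932542340236, 'cy': 236.74416832078944, 'rvec': array([ 2.02597293, -2.19118107,  0.22663088]), 'tvec': array([-0.07513251,  0.5256587 ,  1.50873581])}
wrist {'vertical_fov': 61.91408771054267, 'cx': 322.0381139998624, 'cy': 238.4417185819528, 'rvec': array([-2.37469715, -1.60088718, -0.25685499]), 'tvec': array([-0.59818949, -0.04127842,  0.38130199])}
0.15 [0.22512766 0.55598716 0.30329711] [-1.79945656e+02 -1.13469650e-02  1.57951921e+02] 0.08554560030102952 0.0726
```

View pics/scene0.png

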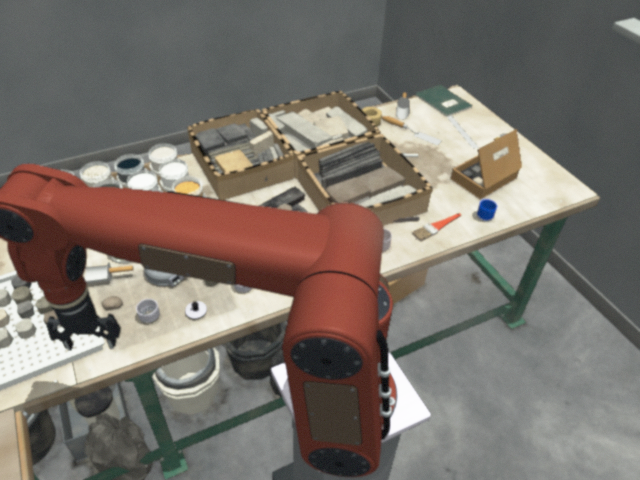

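View pics/top0.png

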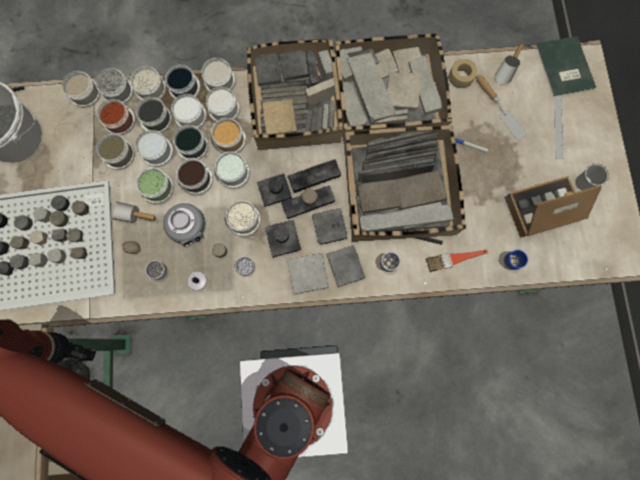

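View pics/wrist0.png

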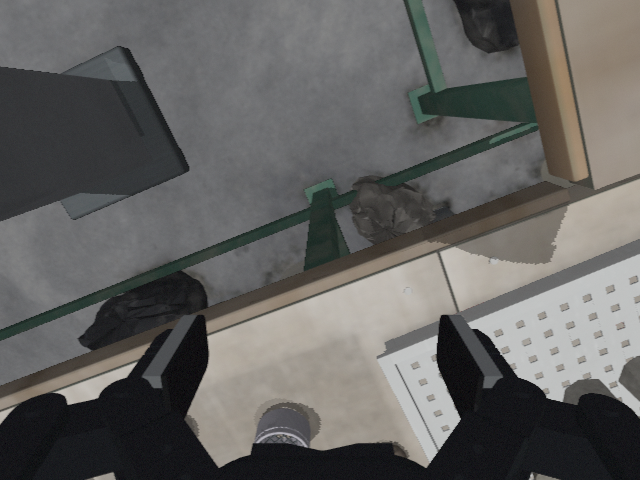

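```bash
cat > h.py <<'E'
import numpy as np, cv2
def K(c):
    f=240/np.tan(np.radians(c['vertical_fov'])/2)
    return np.array([[f,0,c['cx']],[0,f,c['cy']],[0,0,1.]])
def ray(c,uv,z):
    R=cv2.Rodrigues(np.array(c['rvec']))[0]; t=np.array(c['tvec'])
    C=-R.T@t; d=R.T@np.linalg.inv(K(c))@np.array([uv[0],uv[1],1.])
    return C+d*(z-C[2])/d[2]
def proj(c,P):
    return cv2.projectPoints(np.array([P],float),np.array(c['rvec']),np.array(c['tvec']),K(c),None)[0].ravel()
E
python3 - <<'E'
from plant import robot
import cv2
from h import *
im=cv2.imread("pics/top0.png")
a=cv2.resize(im[190:300,120:290],None,fx=4.7,fy=4.7,interpolation=cv2.INTER_CUBIC);cv2.imwrite("pics/c1.png",a)
b=cv2.resize(im[150:290,370:540],None,fx=4.2,fy=4.2,interpolation=cv2.INTER_CUBIC);cv2.imwrite("pics/c2.png",b)
c=robot.get_calibration("top")
for uv,z in [((184,222),.082),((156,267),.04),((245,264),.04),((388,259),.04),((197,281),.03),((515,260),.03),((593,175),.05),((220,250),.03),((132,247),.02),((242,217),.05)]: print(uv,ray(c,uv,z).round(3))
E
```

```text
(184, 222) [0.594 0.306 0.082]
(156, 267) [0.463 0.41  0.04 ]
(245, 264) [0.45  0.122 0.04 ]
(388, 259) [ 0.43 -0.34  0.04]
(197, 281) [0.408 0.281 0.03 ]
(515, 260) [ 0.396 -0.753  0.03 ]
(593, 175) [ 0.656 -1.049  0.05 ]
(220, 250) [0.504 0.204 0.03 ]
(132, 247) [0.54  0.496 0.02 ]
(242, 217) [0.605 0.124 0.05 ]
```

View pics/c1.png

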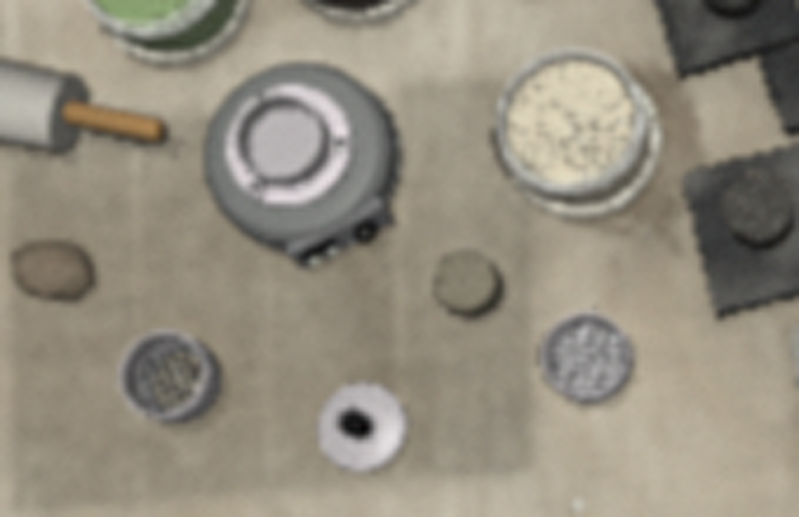

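View pics/c2.png

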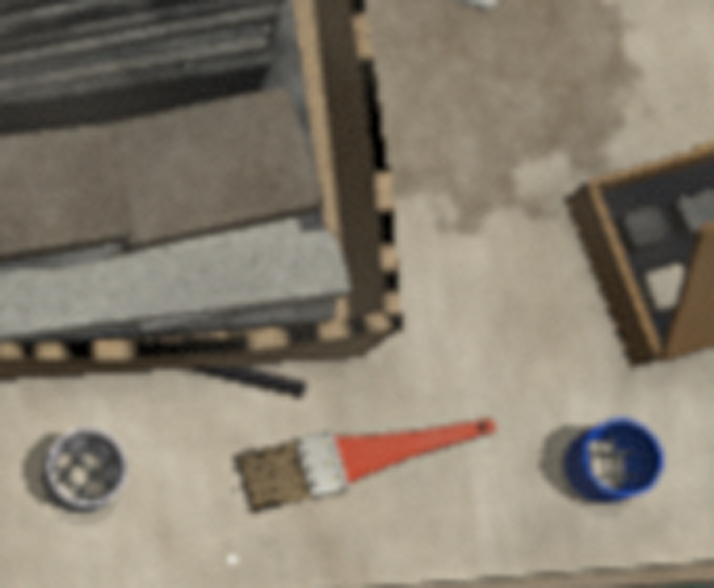

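Candidates in the top view are the sieves at (156,267), (245,264) and (388,259), with a blue coarse lookalike at (515,260). There is one cover at (197,281), the shaker is at (184,222), and a grey cylinder at (593,175) is out of reach. I'll check these close up with the wrist camera.

Run:
```python
from plant import robot
from h import *
from scipy.spatial.transform import Rotation as Ro
c=robot.get_calibration("wrist");o=robot.observe()
R=cv2.Rodrigues(c['rvec'])[0];C=-R.T@c['tvec']
T=Ro.from_euler('xyz',o['tcp_rot'],degrees=True).as_matrix()
print("cam in tool",T.T@(C-o['tool_pos']),"axes",(T.T@R.T).round(3))
print('jaw axis',T[:,1])
for P in [(.463,.41),(.45,.122),(.43,-.34),(.408,.281),(.594,.306)]:
  for yaw in (0,90,-90,180):
    for z in (.30,.36): 
      q=robot.ik([P[0],P[1],z],[180,0,yaw]); print(P,yaw,z,None if q is None else np.round(q))
```

```text
cam in tool [ 0.08094158 -0.00115869 -0.07068239] axes [[ 0.    -0.949 -0.315]
 [ 1.     0.    -0.   ]
 [ 0.001 -0.315  0.949]]
jaw axis [ 0.37538415  0.92686883 -0.00094848]
(0.463, 0.41) 0 0.3 [  29.    9.    9.   89.    0. -151.]
(0.463, 0.41) 0 0.36 [  29.   11.   16.   96.    0. -151.]
(0.463, 0.41) 90 0.3 [ 29.   9.   9.  89.   0. 119.]
(0.463, 0.41) 90 0.36 [ 29.  11.  16.  96.   0. 119.]
(0.463, 0.41) -90 0.3 [ 29.   9.   9.  89.   0. -61.]
(0.463, 0.41) -90 0.36 [ 29.  11.  16.  96.   0. -61.]
(0.463, 0.41) 180 0.3 [29.  9.  9. 89.  0. 29.]
(0.463, 0.41) 180 0.36 [29. 11. 16. 96.  0. 29.]
(0.45, 0.122) 0 0.3 [ -1. -18. -17.  91.   0. 179.]
(0.45, 0.122) 0 0.36 [ -1. -16.  -9.  97.   0. 179.]
(0.45, 0.122) 90 0.3 [ -1. -18. -17.  91.   0.  89.]
(0.45, 0.122) 90 0.36 [ -1. -16.  -9.  97.   0.  89.]
(0.45, 0.122) -90 0.3 [ -1. -18. -17.  91.   0. -91.]
(0.45, 0.122) -90 0.36 [ -1. -16.  -9.  97.   0. -91.]
(0.45, 0.122) 180 0.3 [ -1. -18. -17.  91.   0.  -1.]
(0.45, 0.122) 180 0.36 [ -1. -16.  -9.  97.   0.  -1.]
(0.43, -0.34) 0 0.3 [-52.  -3.  -4.  89.   0. 128.]
(0.43, -0.34)
[... 564 characters left out ...]
 90 0.36 [ 19. -11.  -5.  96.   0. 109.]
(0.408, 0.281) -90 0.3 [ 19. -12. -13.  90.   0. -71.]
(0.408, 0.281) -90 0.36 [ 19. -11.  -5.  96.   0. -71.]
(0.408, 0.281) 180 0.3 [ 19. -12. -13.  90.   0.  19.]
(0.408, 0.281) 180 0.36 [ 19. -11.  -5.  96.   0.  19.]
(0.594, 0.306) 0 0.3 [  16.   18.   19.   91.    0. -164.]
(0.594, 0.306) 0 0.36 [  16.   20.   27.   97.    0. -164.]
(0.594, 0.306) 90 0.3 [ 16.  18.  19.  91.   0. 106.]
(0.594, 0.306) 90 0.36 [ 16.  20.  27.  97.   0. 106.]
(0.594, 0.306) -90 0.3 [ 16.  18.  19.  91.   0. -74.]
(0.594, 0.306) -90 0.36 [ 16.  20.  27.  97.   0. -74.]
(0.594, 0.306) 180 0.3 [16. 18. 19. 91.  0. 16.]
(0.594, 0.306) 180 0.36 [16. 20. 27. 97.  0. 16.]
```

Run:
```python
from plant import robot
import cv2,pickle
robot.move_pose([.44,.27,.40],[180,0,180])
c=robot.get_calibration("wrist"); im=robot.grab_frame("wrist"); cv2.imwrite("pics/w1.png",im); pickle.dump(c,open("w1.pkl","wb"))
o=robot.observe();print(o['time'],o['tool_pos'],o['tcp_rot'],o['ft_force'])
```

```text
1.5833 [0.43963037 0.27071529 0.39967457] [ 1.79996115e+02 -3.05824274e-02 -1.79954308e+02] [ 0.09406758 -0.07915241  0.78116749]
```

View pics/w1.png

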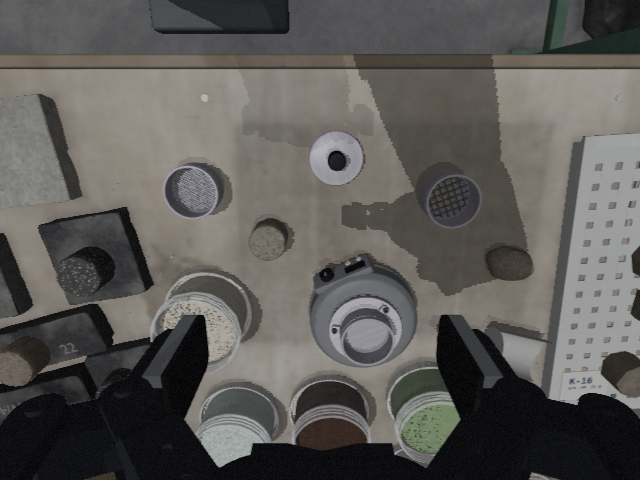

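The wrist view shows the fine gauze at about (193,191), the 6-wire medium at (452,199), the cover knob at (337,159) and the pan mouth at (367,335). I'll fit the rims next.

Run:
```python
import cv2,numpy as np
im=cv2.imread("pics/w1.png")
L=[(193,191),(452,199),(337,158),(367,335)]
t=[cv2.resize(im[y-50:y+50,x-50:x+50],(390,290) if 0 else (300,300),interpolation=cv2.INTER_CUBIC) for x,y in L]
cv2.imwrite("pics/c3.png",np.vstack([np.hstack(t[:2]),np.hstack(t[2:])]))
```

```text
(no output)
```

View pics/c3.png

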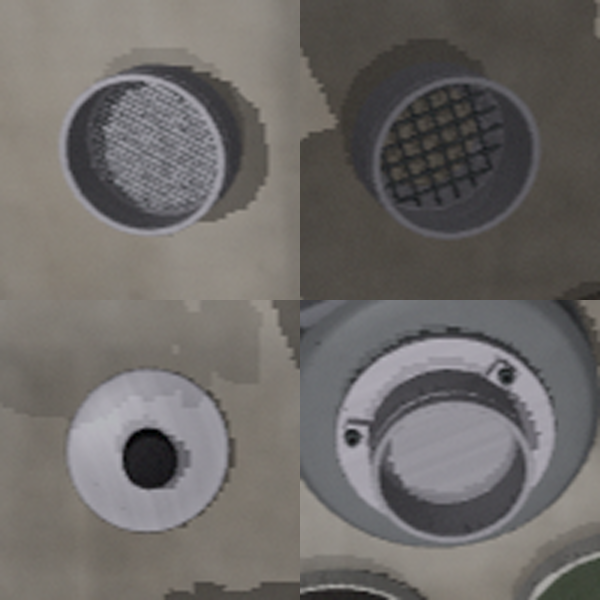

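```bash
cat >> h.py <<'E'
def ridge(im,c,uv,z,r0=.029,dr=.0022,n=180):
    """rim centre: brightest ridge near radius r0 in rim plane z, refined twice; rays cast onto plane, circle fit"""
    g=cv2.GaussianBlur(im,(0,0),.6).astype(float).sum(2).astype(np.float32)
    P=ray(c,uv,z)[:2]
    for it in range(6):
        w=(6 if it<2 else 3 if it<4 else 1.8)*.001
        pts=[]
        for a in np.linspace(0,2*np.pi,n,endpoint=False):
            rr=np.arange(r0-w,r0+w,.0002)
            W=np.c_[P[0]+rr*np.cos(a),P[1]+rr*np.sin(a),np.full(len(rr),z)]
            uvs=cv2.projectPoints(W,np.array(c['rvec']),np.array(c['tvec']),K(c),None)[0].reshape(-1,2).astype(np.float32)
            v=cv2.remap(g,uvs[:,0].reshape(1,-1),uvs[:,1].reshape(1,-1),cv2.INTER_LINEAR)[0]
            i=int(v.argmax())
            if 0<i<len(rr)-1 and v[i]-v[0]>6 and v[i]-v[-1]>6: pts.append(W[i,:2])
        pts=np.array(pts)
        if len(pts)<12: return P,0,len(pts),0
        for k in range(3):
            A=np.c_[2*pts,np.ones(len(pts))]; s=np.linalg.lstsq(A,(pts**2).sum(1),rcond=None)[0]
            R=np.sqrt(s[2]+s[0]**2+s[1]**2); e=np.abs(np.hypot(*(pts-s[:2]).T)-R)
            pts=pts[e<=max(2.5*np.median(e),.0003)]
        P=s[:2]
    return P,R,len(pts),e.mean()
def blob(mask,c,uv,z):
    """contour of the mask blob at uv cast onto plane z, circle fit"""
    cs=cv2.findContours(mask,cv2.RETR_EXTERNAL,cv2.CHAIN_APPROX_NONE)[0]
    k=max(cs,key=lambda q:cv2.pointPolygonTest(q,(float(uv[0]),float(uv[1])),True))
    q=np.array([ray(c,p,z)[:2] for p in cv2.convexHull(k)[:,0]]).astype(np.float32)
    (x,y),r=cv2.minEnclosingCircle(q)
    A=np.c_[2*q,np.ones(len(q))]; s=np.linalg.lstsq(A,(q**2).sum(1),rcond=None)[0]
    return s[:2],np.sqrt(s[2]+s[0]**2+s[1]**2),(x,y),r
E
python3 - <<'E'
import pickle
from h import *
im=cv2.imread("pics/w1.png");c=pickle.load(open("w1.pkl","rb"))
for n,uv,z in [("fine",(190.7,192.8),.036),("med",(454.4,201.4),.044),("pan",(367.2,339),.082)]:
    print(n,ridge(im,c,uv,z))
g=im.min(2)
x,y=337,158
print(g[y-40:y+40:5,x],im[y,x],im[y-40,x],im[y+15,x])
print("flange",blob((g>125).astype(np.uint8),c,(325,145),.016))
b=(im.max(2)<70).astype(np.uint8)
print("knob",blob(b,c,(338,161),.041))
E
```

```text
fine (array([0.44942933, 0.12313412]), np.float64(0.029169934025021067), 139, np.float64(0.0001311857967032635))
med (array([0.45742324, 0.41275273]), np.float64(0.02906580402330409), 151, np.float64(0.00015910922433716999))
pan (array([0.60983535, 0.32007285]), np.float64(0.02903018071746511), 84, np.float64(0.0001894713148829543))
[113 107 104 148 150 161 142  15  28  28  26 148 148 154 105 101] [35 28 32] [113 121 126] [156 148 152]
flange (array([0.41441204, 0.2843937 ]), np.float64(0.029684894716690502), (0.4141841530799866, 0.28432497382164), 0.030110474675893784)
knob (array([0.41348644, 0.28449573]), np.float64(0.010043594905849206), (0.4134826958179474, 0.28438013792037964), 0.010613753460347652)
```

Run:
```python
from plant import robot
from h import *
c=robot.get_calibration("top");im=cv2.imread("pics/top0.png")
print(ray(c,(180.6,220.2),.082))
for P in [(.6098,.3201,.082),(.4494,.1231,.036),(.4574,.4128,.044),(.4134,.2845,.041)]: 
    p=proj(c,P);print(p, (p-[120,190])*4.7)
```

```text
[0.60127893 0.31630198 0.082     ]
[179.37145025 217.72847315] [279.04581619 130.32382381]
[244.99215463 264.37038115] [587.46312678 349.54079143]
[154.82588018 268.52204914] [163.68163682 369.05363098]
[195.15096089 279.07919425] [353.20951619 418.67221297]
```

Run:
```python
from plant import robot
import pickle
from h import *
robot.move_pose([.57,.32,.34],[180,0,180])
c=robot.get_calibration("wrist"); im=robot.grab_frame("wrist"); cv2.imwrite("pics/w2.png",im); pickle.dump(c,open("w2.pkl","wb"))
uv=proj(c,(.6098,.3201,.082));print(uv,robot.observe()['time'])
x,y=uv.astype(int);cv2.imwrite("pics/c4.png",cv2.resize(im[y-90:y+90,x-110:x+110],None,fx=3,fy=3))
print(ridge(im,c,uv,.082), ridge(im,c,uv-[0,6],.082))
```

```text
[323.03104811 252.74469353] 2.2917
(array([0.6098677 , 0.32011011]), np.float64(0.029142068281605454), 59, np.float64(0.0001248443133570477)) (array([0.60987938, 0.32006827]), np.float64(0.029147280365949282), 61, np.float64(0.0001292613427932662))
```

View pics/c4.png

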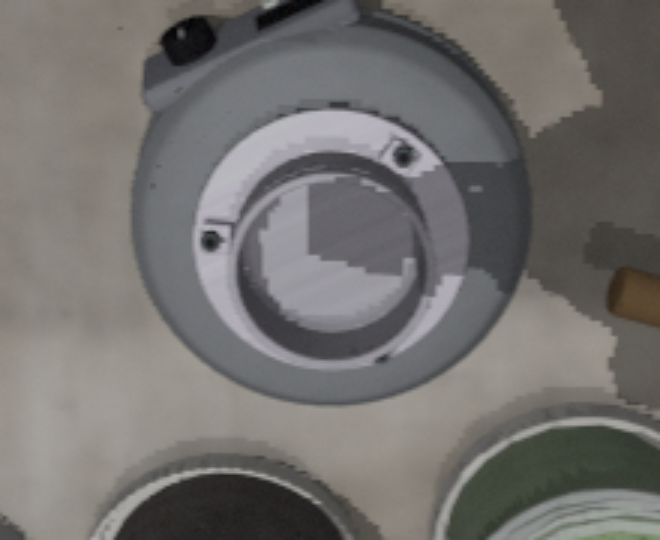

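```bash
cat >> h.py <<'E'
PAN=np.array([.6099,.3201])
Y=[180,0,180]
def st(robot,l=""):
    o=robot.observe();print(l,"t",round(o['time'],2),"p",o['tool_pos'].round(4),"rot",np.round(o['tcp_rot'],2),"F",o['ft_force'].round(1),"w",round(o['gripper_width'],4));return o
def pick(robot,xy,tip,up,w=.085):
    robot.move_pose([xy[0],xy[1],up],Y); robot.set_gripper(w)
    robot.line_to([xy[0],xy[1],tip+.0726+.03],vel=.2)
    hit=robot.line_to([xy[0],xy[1],tip+.0726],vel=.06,guard=8)
    st(robot,f"down hit={hit}")
    robot.set_gripper(0.0); st(robot,"grip")
    robot.line_to([xy[0],xy[1],tip+.0726+.02],vel=.08)
    robot.line_to([xy[0],xy[1],up],vel=.25)
    return st(robot,"up")
E
python3 - <<'E'
from plant import robot
import pickle
from h import *
pick(robot,(.4494,.1231),.015,.22)
c=robot.get_calibration("wrist"); im=robot.grab_frame("wrist"); cv2.imwrite("pics/w3.png",im); pickle.dump(c,open("w3.pkl","wb"))
E
```

```text
down hit=False t 4.83 p [0.4493 0.1231 0.0875] rot [-1.8e+02 -2.0e-02  1.8e+02] F [-0.4  1.2 -0.4] w 0.0849
grip t 5.21 p [0.45   0.1231 0.0887] rot [-1.8e+02  9.0e-02 -1.8e+02] F [-2.5  0.4  7.2] w 0.0596
up t 6.21 p [0.4492 0.1231 0.2192] rot [-1.8e+02 -4.0e-02  1.8e+02] F [ 0.  -0.8 -2. ] w 0.0597
```

View pics/w3.png

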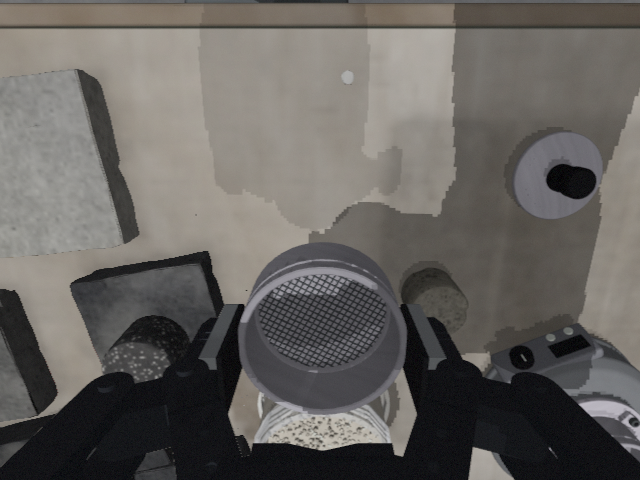

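Run:
```python
import pickle
from h import *
im=cv2.imread("pics/w3.png");c=pickle.load(open("w3.pkl","rb"))
for z in (.160,.1665,.173):
    print(z,proj(c,(.4494,.1231,z)),ridge(im,c,(323,339),z))
```

```text
0.16 [325.13203762 336.53492938] (array([0.45355417, 0.12187037]), 0, 1, 0)
0.1665 [325.25701315 346.50090124] (array([0.44919   , 0.12191403]), np.float64(0.029087706266057754), 115, np.float64(0.0001359365265017006))
0.173 [325.39327955 357.36724605] (array([0.44613711, 0.12176706]), np.float64(0.028506145229306622), 113, np.float64(0.00031995175481680624))
```

```bash
cat >> h.py <<'E'
def place(robot,xy,zs,up):
    """zs: TCP z when seated"""
    robot.line_to([xy[0],xy[1],up],vel=.25)
    robot.line_to([xy[0],xy[1],zs+.014],vel=.15)
    st(robot,"above")
    for k in (.010,.008,.006,.004,.002):
        h=robot.line_to([xy[0],xy[1],zs+k],vel=.03,guard=15); o=st(robot,f"+{k} hit={h}")
        if h: return False
    h=robot.line_to([xy[0],xy[1],zs-.002],vel=.02,guard=6); st(robot,f"seat hit={h}")
    return True
E
python3 - <<'E'
from plant import robot
import pickle
from h import *
zs=.0887+.072
print(place(robot,(.6099,.3208),zs,.22))
E
```

```text
above t 7.88 p [0.6095 0.3204 0.1749] rot [-1.7999e+02 -4.0000e-02  1.7998e+02] F [0.3 0.2 0.3] w 0.0596
+0.01 hit=False t 8.16 p [0.6102 0.3208 0.1714] rot [1.7998e+02 5.0000e-02 1.8000e+02] F [-0.3 -0.2 -1.7] w 0.0595
+0.008 hit=False t 8.41 p [0.6099 0.3208 0.1687] rot [-1.8e+02 -1.0e-02 -1.8e+02] F [-0.3  0.1 -2.1] w 0.0594
+0.006 hit=False t 8.66 p [0.6098 0.3208 0.1665] rot [-1.7999e+02 -2.0000e-02 -1.8000e+02] F [-0.1 -1.2 -1.6] w 0.0594
+0.004 hit=False t 8.91 p [0.6098 0.3208 0.1645] rot [-1.8e+02 -2.0e-02  1.8e+02] F [ 0.4 -0.4 -0.5] w 0.0596
+0.002 hit=False t 9.16 p [0.6098 0.3208 0.1624] rot [-1.7999e+02 -2.0000e-02 -1.8000e+02] F [-0.1 -0.2 -0.8] w 0.0593
seat hit=True t 9.38 p [0.6102 0.3209 0.1608] rot [ 1.7998e+02  6.0000e-02 -1.8000e+02] F [-2.  -0.8  5.2] w 0.0592
True
```

```bash
cat >> h.py <<'E'
def release(robot,up):
    o=robot.observe();p=o['tool_pos']
    robot.pause(.2); robot.set_gripper(.085); st(robot,"open")
    robot.line_to([p[0],p[1],p[2]+.03],vel=.08); robot.line_to([p[0],p[1],up],vel=.25)
def look(robot,fn):
    import pickle
    robot.pause(.15)
    c=robot.get_calibration("wrist"); im=robot.grab_frame("wrist"); cv2.imwrite(f"pics/{fn}.png",im); pickle.dump(c,open(fn+".pkl","wb")); return im,c
E
python3 - <<'E'
from plant import robot
from h import *
release(robot,.34)
im,c=look(robot,"w4")
uv=proj(c,(.61,.32,.108));print(uv,ridge(im,c,uv,.108)); st(robot)
E
```

```text
open t 9.97 p [0.6096 0.3207 0.1593] rot [-1.7998e+02 -7.0000e-02 -1.8000e+02] F [ 0.8  0.1 -0.1] w 0.0847
[323.0518183  217.78308848] (array([0.61002573, 0.31955777]), np.float64(0.0290539499512247), 110, np.float64(0.0001099271257325975))
 t 11.46 p [0.6097 0.3208 0.3379] rot [-179.93   -0.22  180.  ] F [ 0.4  0.8 -0.5] w 0.0854
```

View pics/w4.png

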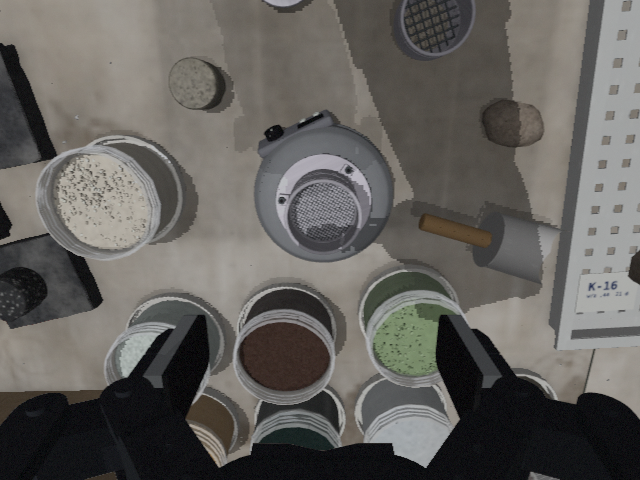

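Run:
```python
from plant import robot
from h import *
pick(robot,(.4574,.4138),.018,.26)
im,c=look(robot,"w5"); o=robot.observe()
z=.044+o['tool_pos'][2]-.0918
for dz in (-.004,0,.004):
  print(z+dz,ridge(im,c,proj(c,(o['tool_pos'][0],o['tool_pos'][1]-.0012,z+dz)),z+dz))
```

```text
down hit=False t 13.97 p [0.4573 0.4138 0.0905] rot [-1.7999e+02 -1.0000e-02 -1.8000e+02] F [ 0.5 -0.9 -0.6] w 0.0848
grip t 14.33 p [0.4579 0.4141 0.0915] rot [1.7996e+02 8.0000e-02 1.8000e+02] F [-0.  -0.1  4.7] w 0.0597
up t 15.48 p [0.457  0.4135 0.2581] rot [-1.7993e+02 -1.1000e-01  1.8000e+02] F [-0.2  0.4 -2.2] w 0.06
0.206016583869855 (array([0.46046355, 0.41171127]), np.float64(0.029471730540540673), 44, np.float64(0.000213305092170797))
0.210016583869855 (array([0.45653911, 0.41209283]), np.float64(0.029122817191968752), 94, np.float64(0.00015841241908320732))
0.214016583869855 (array([0.45463822, 0.41203318]), np.float64(0.028644529980964114), 115, np.float64(0.00034916495463993173))
```

View pics/w5.png

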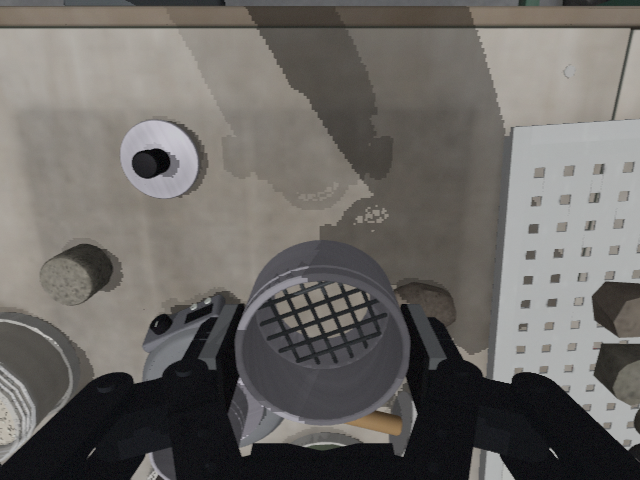

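Run:
```python
from plant import robot
from h import *
if place(robot,(.6104,.3208),.0915+.098,.26):
    release(robot,.38)
    im,c=look(robot,"w6")
    uv=proj(c,(.61,.3196,.142));print(uv,ridge(im,c,uv,.142)); st(robot)
```

```text
above t 17.07 p [0.6098 0.3214 0.2042] rot [ 1.7999e+02  1.0000e-02 -1.7994e+02] F [-0.1  0.7 -1. ] w 0.0592
+0.01 hit=False t 17.36 p [0.6106 0.3209 0.2002] rot [1.7999e+02 5.0000e-02 1.8000e+02] F [-0.1 -0.2 -1.9] w 0.0595
+0.008 hit=False t 17.61 p [0.6104 0.3207 0.1974] rot [-1.8e+02 -1.0e-02  1.8e+02] F [-0.4 -0.4 -2.2] w 0.0595
+0.006 hit=False t 17.86 p [0.6103 0.3207 0.1953] rot [-1.7999e+02 -2.0000e-02  1.8000e+02] F [-0.6  0.3 -1. ] w 0.0599
+0.004 hit=False t 18.11 p [0.6103 0.3208 0.1933] rot [-1.7999e+02 -2.0000e-02  1.8000e+02] F [ 0.1 -0.4 -0.6] w 0.0596
+0.002 hit=False t 18.36 p [0.6103 0.3208 0.1913] rot [-1.8e+02 -1.0e-02 -1.8e+02] F [ 0.2  0.1 -2.2] w 0.0596
seat hit=True t 18.58 p [0.6107 0.3209 0.1895] rot [1.7998e+02 7.0000e-02 1.8000e+02] F [-1.  -0.4  4.7] w 0.0593
open t 19.16 p [0.6101 0.3207 0.188 ] rot [-1.7998e+02 -7.0000e-02  1.8000e+02] F [0.3 0.2 0.3] w 0.085
[322.45228833 214.8564034 ] (array([0.610537  , 0.31955575]), np.float64(0.029031309125785425), 120, np.float64(0.00011530622536039965))
 t 20.69 p [0.6104 0.3208 0.3781] rot [-179.94   -0.21 -180.  ] F [ 0.5  0.4 -0. ] w 0.0848
```

View pics/w6.png

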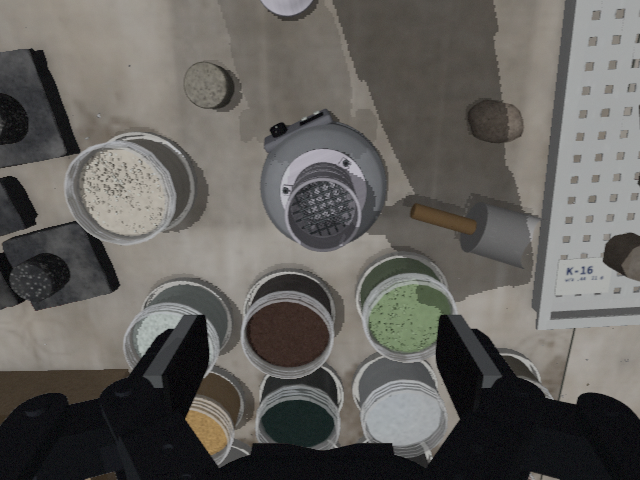

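Medium is seated at the expected height, with rim R 29.0 mm on the plane z = 0.142. Next I'll view the coarse sieve.

Run:
```python
from plant import robot
from h import *
robot.move_pose([.43,-.34,.34],Y)
im,c=look(robot,"w7"); st(robot)
uv=proj(c,(.43,-.34,.054));print(uv)
```

```text
t 23.33 p [ 0.4303 -0.3397  0.34  ] rot [ 180.      0.   -179.96] F [-0.3  0.4 -0.1] w 0.0849
[323.00704016 199.39124222]
```

View pics/w7.png

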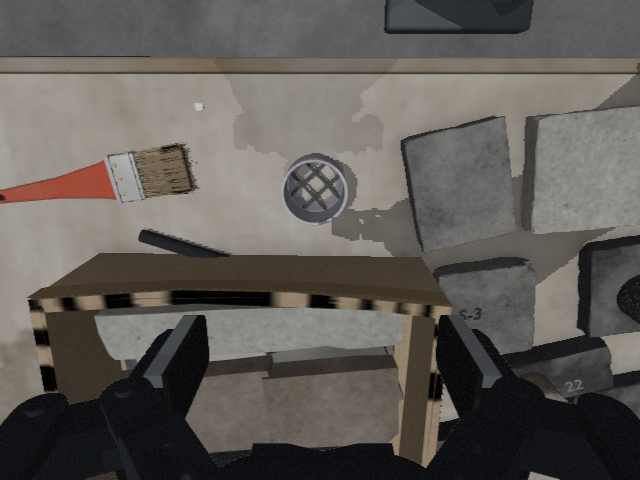

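Run:
```python
import pickle
from h import *
im=cv2.imread("pics/w7.png");c=pickle.load(open("w7.pkl","rb"))
print(ridge(im,c,(315,190),.054), ridge(im,c,(316,192),.054))
print("crate foot",ray(c,(313,256),0),ray(c,(440,265),0))
for h in (.06,.1,.12,.15): print(h,ray(c,(40,300),h),ray(c,(445,310),h),ray(c,(250,293),h))
ct={'vertical_fov': 52.846984250230726, 'cx': 316.7932542340236, 'cy': 236.74416832078944, 'rvec': np.array([ 2.02597293, -2.19118107,  0.22663088]), 'tvec': np.array([-0.07513251,  0.5256587 ,  1.50873581])}
for h in (.06,.1,.12): print(h,ray(ct,(356,232),h),ray(ct,(462,228),h))
```

```text
(array([ 0.42399955, -0.34855645]), np.float64(0.029152357793467785), 156, np.float64(0.00015681776384377717)) (array([ 0.42405286, -0.34856691]), np.float64(0.029171033241527207), 150, np.float64(0.00015390454634382018))
crate foot [ 0.50567928 -0.35075435  0.        ] [ 0.51615757 -0.21038774  0.        ]
0.06 [ 0.52890806 -0.61538254  0.06      ] [ 0.53932554 -0.22006409  0.06      ] [ 0.52113856 -0.41048192  0.06      ]
0.1 [ 0.5083923 -0.5840629  0.1      ] [ 0.51762159 -0.23383326  0.1       ] [ 0.50150896 -0.40253262  0.1       ]
0.12 [ 0.49813442 -0.56840308  0.12      ] [ 0.50676961 -0.24071785  0.12      ] [ 0.49169416 -0.39855796  0.12      ]
0.15 [ 0.48274759 -0.54491335  0.15      ] [ 0.49049165 -0.25104472  0.15      ] [ 0.47697196 -0.39259599  0.15      ]
0.06 [ 0.52289013 -0.24364838  0.06      ] [ 0.50901344 -0.58669549  0.06      ]
0.1 [ 0.51413103 -0.23989253  0.1       ] [ 0.50061831 -0.57394211  0.1       ]
0.12 [ 0.50975149 -0.2380146   0.12      ] [ 0.49642074 -0.56756543  0.12      ]
```

Run:
```python
from plant import robot
from h import *
pick(robot,(.4240,-.3474),.022,.32)
im,c=look(robot,"w8"); o=robot.observe()
z=.054+o['tool_pos'][2]-.0952
for dz in (-.004,0,.004):
  print(z+dz,ridge(im,c,proj(c,(o['tool_pos'][0],o['tool_pos'][1]-.0012,z+dz)),z+dz))
```

```text
down hit=False t 25.57 p [ 0.424  -0.3473  0.0945] rot [ 1.7999e+02 -1.0000e-02 -1.8000e+02] F [ 0.3 -0.3 -0.3] w 0.0849
grip t 25.93 p [ 0.4244 -0.3478  0.0954] rot [-1.7994e+02  5.0000e-02 -1.8000e+02] F [0.2 0.7 5.3] w 0.0597
up t 27.3 p [ 0.4237 -0.347   0.3182] rot [ 1.7989e+02 -8.0000e-02 -1.8000e+02] F [ 0.3 -0.4 -2.6] w 0.0602
0.27328901576223263 (array([ 0.42638245, -0.34789426]), np.float64(0.029872021554074136), 44, np.float64(0.0001336309806506738))
0.27728901576223264 (array([ 0.42343087, -0.34797957]), np.float64(0.029064051431741754), 165, np.float64(0.00022995466114630056))
0.28128901576223264 (array([ 0.42053372, -0.34800928]), np.float64(0.028004225467812092), 139, np.float64(0.00018219289166137326))
```

View pics/w8.png

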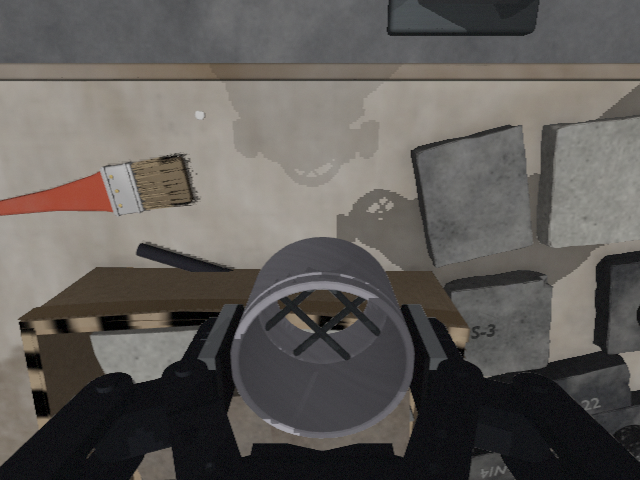

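Run:
```python
from plant import robot
from h import *
if place(robot,(.6107,.3208),.0954+.132,.32):
    release(robot,.40)
    im,c=look(robot,"w9")
    uv=proj(c,(.6106,.3196,.186));print(uv,ridge(im,c,uv,.186)); st(robot)
```

```text
above t 31.1 p [0.611  0.3208 0.2425] rot [1.7998e+02 7.0000e-02 1.7999e+02] F [ 0.5  0.2 -1.8] w 0.0598
+0.01 hit=False t 31.38 p [0.6109 0.3209 0.238 ] rot [ 1.7999e+02  4.0000e-02 -1.8000e+02] F [-0.3  0.5 -2.5] w 0.0599
+0.008 hit=False t 31.63 p [0.6107 0.3208 0.2353] rot [-1.8e+02 -1.0e-02  1.8e+02] F [ 0.4  0.1 -2.6] w 0.0599
+0.006 hit=False t 31.88 p [0.6106 0.3208 0.2331] rot [-1.7999e+02 -2.0000e-02  1.8000e+02] F [-0.7  0.2 -3.2] w 0.0596
+0.004 hit=False t 32.13 p [0.6106 0.3208 0.2312] rot [-1.7999e+02 -2.0000e-02  1.8000e+02] F [-0.  -0.6 -1.7] w 0.0599
+0.002 hit=False t 32.38 p [0.6106 0.3208 0.2292] rot [-1.8e+02 -2.0e-02 -1.8e+02] F [-0.3  0.2 -3. ] w 0.0599
seat hit=True t 32.61 p [0.6111 0.3209 0.2275] rot [1.7998e+02 9.0000e-02 1.8000e+02] F [ 0.6 -0.6  4. ] w 0.0595
open t 33.18 p [0.6103 0.3207 0.2256] rot [-1.7997e+02 -1.0000e-01  1.8000e+02] F [-0.3 -0.6  0.2] w 0.0851
[322.46525212 223.54966125] (array([0.61099752, 0.31954297]), np.float64(0.029106858783904007), 113, np.float64(0.00011143208913716679))
 t 34.64 p [0.6107 0.3208 0.398 ] rot [-179.93   -0.24 -180.  ] F [-0.2 -0.8 -0.4] w 0.0852
```

View pics/w9.png

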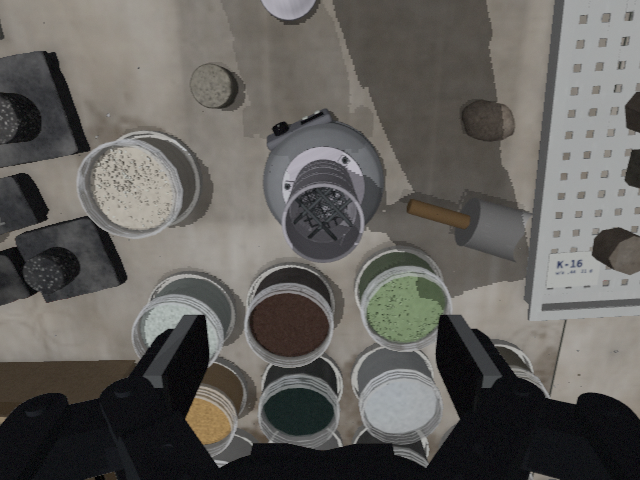

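Run:
```python
from plant import robot
from h import *
pick(robot,(.4139,.2857),.023,.34,w=.06)
im,c=look(robot,"w10")
```

```text
down hit=False t 37.84 p [0.4138 0.2857 0.0955] rot [-1.7999e+02 -2.0000e-02 -1.8000e+02] F [-0.4 -0.8 -0. ] w 0.06
grip t 38.31 p [0.4142 0.2858 0.0961] rot [ 1.7998e+02  5.0000e-02 -1.8000e+02] F [-1.6  0.3  4. ] w 0.0165
up t 39.76 p [0.4136 0.2856 0.3385] rot [-1.7996e+02 -1.1000e-01  1.8000e+02] F [-0.2 -1.1 -1. ] w 0.0164
```

View pics/w10.png

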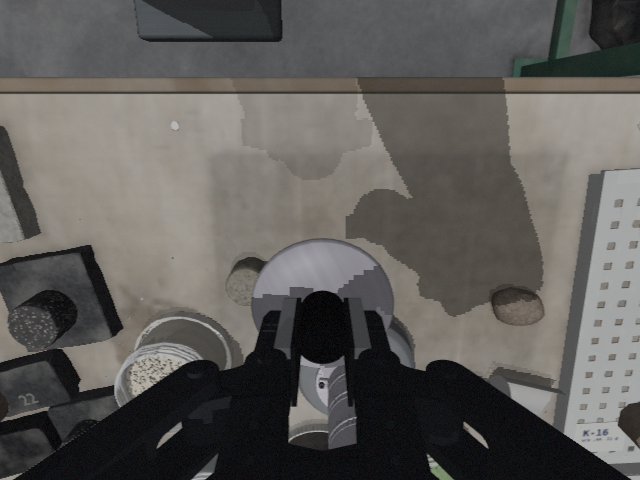

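Run:
```python
import pickle
from h import *
im=cv2.imread("pics/w10.png");c=pickle.load(open("w10.pkl","rb"))
g=cv2.GaussianBlur(im,(0,0),.8).astype(int)
m=((g[...,0]-g[...,2])>-2)&(g.min(2)>85)
m=cv2.morphologyEx(m.astype(np.uint8),cv2.MORPH_OPEN,np.ones((3,3)))
cs=cv2.findContours(m,cv2.RETR_EXTERNAL,cv2.CHAIN_APPROX_NONE)[0]
k=max(cs,key=lambda q:cv2.pointPolygonTest(q,(324.,260.),True))
h=cv2.convexHull(k)[:,0]; h=h[h[:,1]<300]; print(len(h),h.min(0),h.max(0))
for z in (.2554,.2584,.2614):
    q=np.array([ray(c,p,z)[:2] for p in h]);A=np.c_[2*q,np.ones(len(q))];s=np.linalg.lstsq(A,(q**2).sum(1),rcond=None)[0]
    R=np.sqrt(s[2]+s[0]**2+s[1]**2);print(z,s[:2],R,np.abs(np.hypot(*(q-s[:2]).T)-R).max())
```

```text
27 [252 239] [377 298]
0.2554 [0.40739348 0.2824246 ] 0.025563725130203302 0.016891378188635717
0.2584 [0.4059288  0.28246523] 0.02506546874001557 0.016562152417403282
0.2614 [0.40446411 0.28250586] 0.024567212349831693 0.016232926646174813
```

Run:
```python
import pickle
from h import *
im=cv2.imread("pics/w10.png");c=pickle.load(open("w10.pkl","rb"))
print(im[268,[340,365,380,388,392,396,400]].tolist(), im[268,[250,262,266,270]].tolist())
g=cv2.GaussianBlur(im,(0,0),.8).astype(int)
pts=[]
for v in range(244,306,2):
    row=(g[v,:,0]-g[v,:,2]>=0)&(g[v].max(1)>55)
    r=323
    while row[r]and r<450:r+=1
    l=323
    while row[l] and l>200:l-=1
    if v<290: pts+= [(l+.5,v),(r-.5,v)]
    if v%10==0: print(v,l,r)
pts=np.array(pts)
for z in (.2554,.2584,.2614):
    q=np.array([ray(c,p,z)[:2] for p in pts])
    for _ in range(3):
        A=np.c_[2*q,np.ones(len(q))];s=np.linalg.lstsq(A,(q**2).sum(1),rcond=None)[0]
        R=np.sqrt(s[2]+s[0]**2+s[1]**2);e=np.abs(np.hypot(*(q-s[:2]).T)-R);q=q[e<max(.0004,2.5*np.median(e))]
    print(z,s[:2],R,len(q),e.mean())
```

```text
[[144, 136, 139], [145, 138, 140], [76, 72, 73], [117, 125, 131], [117, 126, 132], [115, 123, 130], [111, 120, 126]] [[62, 69, 72], [78, 74, 76], [145, 138, 141], [151, 144, 146]]
250 281 363
260 269 375
270 260 383
280 256 388
290 252 392
300 323 323
0.2554 [0.41282251 0.2842202 ] 0.029922271366765302 45 0.00011024358188132529
0.2584 [0.41125201 0.28422584] 0.02933906360493353 45 0.00010809485086277755
0.2614 [0.40968151 0.28423147] 0.02875585584310041 45 0.00010594611984403298
```

Run:
```python
from plant import robot
from h import *
print(place(robot,(.6114,.3208),.0961+.176,.345))
im,c=look(robot,"w11")
cv2.imwrite("pics/s11.png",robot.grab_frame("scene"))
```

```text
above t 41.48 p [0.6109 0.3209 0.2872] rot [ 1.7999e+02  4.0000e-02 -1.7999e+02] F [ 0.3  0.2 -0. ] w 0.0168
+0.01 hit=False t 41.77 p [0.6116 0.3209 0.2828] rot [ 1.7999e+02  5.0000e-02 -1.8000e+02] F [ 1.3 -0.1 -1.4] w 0.0164
+0.008 hit=False t 42.02 p [0.6114 0.3208 0.28  ] rot [-1.8e+02 -1.0e-02  1.8e+02] F [-0.1  0.  -1. ] w 0.0166
+0.006 hit=False t 42.27 p [0.6113 0.3208 0.2779] rot [-1.7999e+02 -2.0000e-02 -1.8000e+02] F [-0.8  1.2 -0.9] w 0.0163
+0.004 hit=False t 42.52 p [0.6113 0.3208 0.2759] rot [-1.8e+02 -2.0e-02  1.8e+02] F [-0.9  0.  -0.5] w 0.0166
+0.002 hit=False t 42.77 p [0.6113 0.3208 0.2739] rot [-1.8e+02 -2.0e-02 -1.8e+02] F [ 0.3 -0.4 -1. ] w 0.0167
seat hit=True t 42.99 p [0.6114 0.3209 0.2721] rot [ 1.7998e+02  5.0000e-02 -1.8000e+02] F [-1.3  0.4  5. ] w 0.0166
True
```

View pics/w11.png

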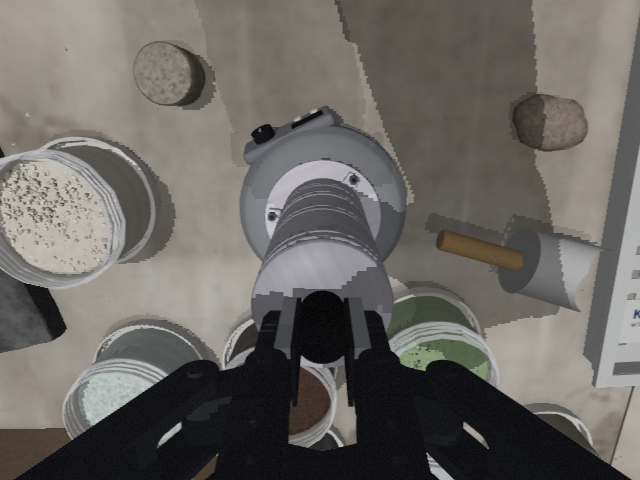

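View pics/s11.png

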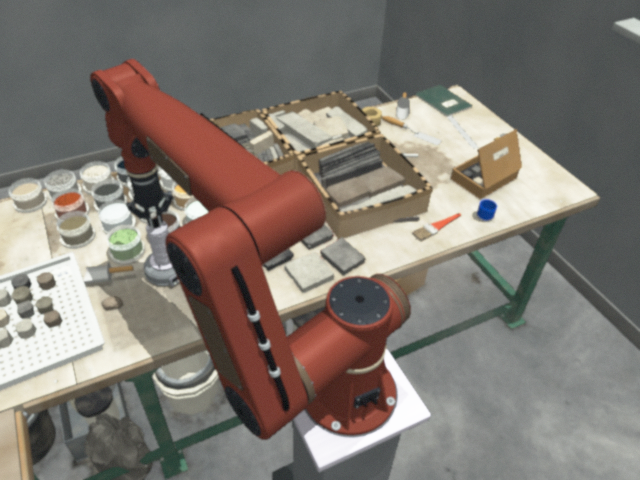

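Contact came exactly at the expected height. I'll release, back off and check from the side.

Run:
```python
from plant import robot
from h import *
robot.pause(.2); robot.set_gripper(.06); st(robot,"open")
robot.line_to([.6112,.3208,.305],vel=.08); robot.line_to([.6112,.3208,.37],vel=.2)
robot.line_to([.47,.32,.37],vel=.2)
im,c=look(robot,"w12"); st(robot)
k=proj(c,(.611,.3196,.217)); f=proj(c,(.611,.3196,.192)); print(k,f)
b=((im.max(2)<75)).astype(np.uint8)
print("knob top",blob(b,c,k,.217))
x,y=k.astype(int);cv2.imwrite("pics/c12.png",cv2.resize(im[max(0,y-130):y+70,x-100:x+100],None,fx=3,fy=3))
```

```text
open t 43.92 p [0.6111 0.3208 0.2707] rot [-1.7998e+02 -7.0000e-02 -1.8000e+02] F [-0.4  0.7 -0.2] w 0.0598
 t 46.03 p [0.4708 0.3198 0.3694] rot [-1.7997e+02 -1.0000e-01  1.7996e+02] F [-0.3 -0.3  0.4] w 0.0598
[323.70905641 438.1326835 ] [323.61488029 412.3146122 ]
knob top (array([0.70043646, 0.29067692]), np.float64(0.24471892056112715), (0.6313587427139282, 0.3162632882595062), 0.23477408289909363)
```

View pics/c12.png

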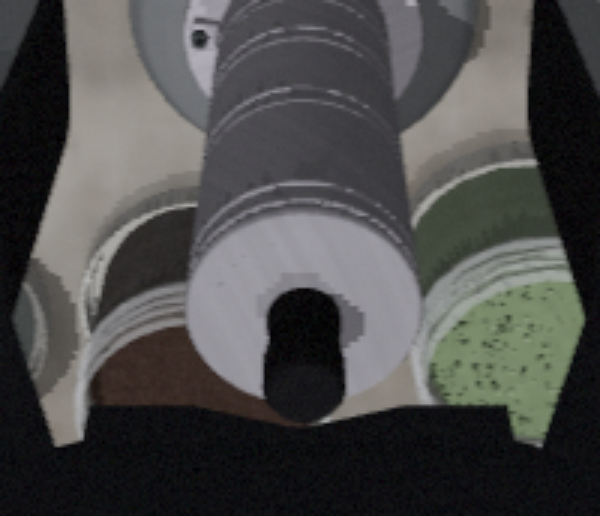

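Run:
```python
from plant import robot
from h import *
robot.move_pose([.40,-.1,.38],Y)
im=robot.grab_frame("top"); a=cv2.imread("pics/top0.png")
f=lambda i:cv2.resize(i[190:300,110:290],None,fx=4,fy=2.6 if 0 else 4,interpolation=cv2.INTER_CUBIC)[:, :720]
cv2.imwrite("pics/t13.png",cv2.resize(np.vstack([f(a),f(im)]),None,fx=.68,fy=.68))
st(robot)
```

```text
t 47.65 p [ 0.4003 -0.0994  0.38  ] rot [ 179.99    0.   -179.94] F [-0.2  0.2 -0.5] w 0.0602
```

View pics/t13.png

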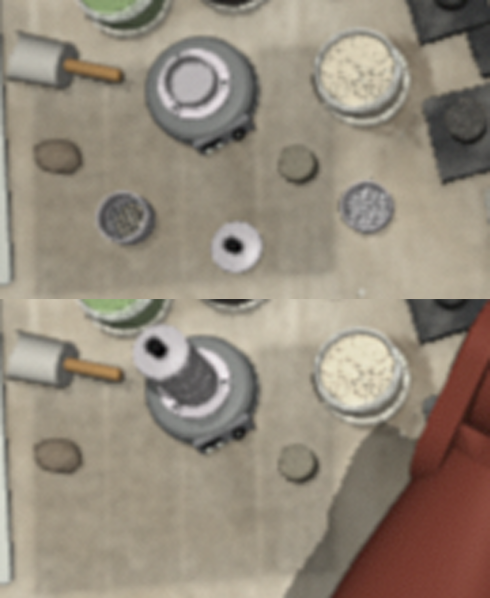

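The stack stands upright, and the jar, puck and stone are unmoved.

```bash
python3 -c "
from plant import robot
robot.job_done()"
```

```text
the job is handed in; nothing more can be done
```

The sieve stack is built on the receiver pan in the order asked: fine, medium, coarse, then the cover. I handed the job in at about 48 s of robot time, with the arm clear of everything.

- **Seating:** each part was lowered slowly until it made light contact, about 4–5 N. Contact came within 0.2 mm of the calculated seated height for all four parts. After each sieve was placed, its rim fitted the expected 29 mm mid-rim radius at its seated height.
- **Final look:** after the cover was released, the seams in the stack looked even and the knob was within 1 pixel of where it should be. The before-and-after top views show the sample jar, puck and stone unmoved.
- **Checks that disagreed:**
  - The wrist camera read about 1.2 mm low in y, so I corrected for it in the later grasps and placements.
  - While the cover was held, its flange fit suggested it sat 2–3 mm lower than expected, but the contact height did not bear this out.
  - The automatic knob fit at the end failed because the black knob merged with the black gripper in the picture, so I read the knob position by eye from the crop.

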